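# Open the tab-locked box by the door

### The job

One of the two blue boxes has a safety cap with two side tabs: squeeze both tabs inward, turn the cap anticlockwise until it is free of its hooks, lift it off and set it down, not dropped, right way up and flat in the empty glass tray. Do not knock the steel coin cup.

Things in the scene. Friction and masses are not known exactly. Their poses are not given: they have to be found in the camera images.
- cap: white plastic cap on the box's neck, 70 g, loose; origin = centre of its underside, z up on the turning axis. Knurled middle 40 mm wide, top 42 mm above the origin, a tab on its +y and -y sides. Lugs on its +x and -x sides sit under hooks of the box. With tabs held in it turns only anticlockwise from above (+z): free to lift 28 to 50 degrees from its start (aim for 40), end stop at 54; clear after 12 mm of lift.
- tab_a (a joint): how far the cap's +y tab is squeezed in, 0 to 0.006 m (springs back; about 4 N, then a hard stop). Flat upright paddle 20 mm wide (along cap x), 13 to 42 mm above the cap's origin; the two paddles' outer faces are 66 mm apart free, 54 mm squeezed. Its foot (up to 9 mm high, 34 mm from the axis) sits between two posts of the box and blocks turning until in by 4 mm.
- tab_b (a joint): the same for the cap's -y tab.
- box: translucent blue box under that cap, 96 x 96 mm, 50 mm high, fixed; origin = centre of its underside, z up. The cap sits centred on its top, 50 mm above the origin, axes parallel to the box's. Its posts and hooks rise 11 mm above the top: keep fingertips 12 mm or more above the top. A bystander: a like box with a plain round cap without tabs.
- tray: the empty square glass tray, 130 x 130 mm, wall 4 mm thick and 14 mm high, inner floor 4 mm above the origin; origin = centre of its underside; fixed. A bystander: a like tray with a black car fob in it.
- cup: bystander: stainless steel coin cup, 68 mm in diameter, 75 mm high, loose; origin = centre of its underside, z up. Must not be knocked.
Things that resemble listed ones, but are neither listed nor needed, are in the scene too. Leave any green look-alike of the cap alone.

How it is judged (in metres and radians):
On the way, in this order (a step that is already met when the one before it is completed fails the run):
1. the cap has been turned on its neck by 20 degrees or more with both tabs squeezed in by 2.5 mm or more (angle between the x axis of cap and the x axis of box, either way round above 0.35 rad and horizontal distance between cap and box below 0.01 m and z of cap in the frame of box below 0.06 m and angle between cap's own z axis and vertical below 0.15 rad and value of joint each of tab_a, tab_b above 0.0025 m), for 0.05 s.
2. the cap is lifted clear of the box (z of cap in the frame of box above 0.07 m), for 0.05 s.
3. the cap is set down in the empty tray while still held, not dropped: its underside within 12 mm of the tray's floor, moving slower than 0.15 m/s (horizontal distance between cap and tray below 0.04 m and z of cap in the frame of tray below 0.016 m and linear speed of cap below 0.15 m/s and contact force between cap and the fingers above 0.5 N), for 0.04 s.
At the end, for the whole second after the job is handed in: the cap lies at rest in the empty tray, within 40 mm of its centre, right way up and flat on its floor (within 5 mm and 7 degrees), released (horizontal distance between cap and tray below 0.04 m and z of cap in the frame of tray below 0.009 m and angle between cap's own z axis and vertical below 0.12 rad and linear speed of cap below 0.03 m/s); the robot touches nothing.
It fails at once if the coin cup is knocked: shifted by more than 25 mm or tilted by more than 20 degrees (distance of cup from where it was at the start of the episode above 0.025 m or angle between cup's own z axis and vertical above 0.35 rad).
It also fails if it takes over 42 s, if anything falls off the work surface, if the arm or the gripper's body presses on something with over 40 N, if the wrist force passes 120 N, or if a joint passes its speed limit or range.

### The arm

A 6-joint arm with a two-finger parallel gripper is mounted at the origin on the work surface. World frame = base frame: x ahead of the robot, y to its left, z up, the work surface at z = 0. Lengths are in m, angles in degrees, forces in N, time in s.
With the tool pointing down it reaches from about 0.4 to 0.825 m from the base axis. Payload 7 kg.
Tool frame: the origin (TCP) lies midway between the tips of the shut fingers; the grasp point (between the pads) lies 19 mm behind it; z points along the fingers, y is the direction in which the jaws open and shut (so a half turn about z gives the same grasp; the last joint's range is limited). The gripper opens to 88 mm and grips with 3 to 60 N. Pads are 19 mm wide; open, the fingers measure 130 mm over their backs; the gripper's body (78 mm by 193 mm) begins 47 mm behind the grasp point.
Start: joints at [88.986, 20.546, 0.682, 0, -70.136, -16.507], TCP at [0.203, 0.644, 0.227] pointing down, gripper open.
Joint ranges: [-176.03, 176.03], [-82.01, 121.73], [-58.28, 71.71], [-173.87, 95.51], [-174.79, -0.11], [-173.66, 173.66]. Speed limits (degrees/s): [136.94, 136.94, 172.46, 180, 180, 180].

### API

Orientations are given as a 3x3 rotation matrix whose columns are the frame's x, y, z axes.
In Python, from rig import robot gives the robot as it stands. Calls block until the motion is done:
- robot.goto(position, orientation): joint-space move of the TCP to a pose.
- robot.servo_line(position, ori=None, speed=0.15): straight line of the TCP; ori=None keeps the orientation; speed is the mean speed in m/s.
- robot.movej(angles): joint-space move.
- robot.move_gripper(opening): opening from 0.0 (shut) to 1.0 (fully open); the grip force is fixed at half the most; returns when the fingers have stopped.
- robot.dwell(seconds).
- robot.ik(position, orientation): joint angles nearest the present ones, or None.
- robot.grab_frame(name): name is "scene" or "top" or "wrist"; returns (picture, depth): 400x640x3 uint8, red, green, blue; 400x640 float32, m along the optical axis (not along the pixel's ray), 0 where there is no reading.
- robot.camera_info(name): a dict with "vfov" (degrees; the focal length in pixels is half the picture's height over the tangent of half this angle, whatever the lens; pixels are square), "cx", "cy" (the principal point, pixels), "k1" (the pictures are not rectified: a ray, as slopes to the right and down, at radius r is drawn at 1 + k1 r^2 times it, then the intrinsics apply), "view" (4x4, takes a point from world to camera coordinates); the wrist camera has in their place "T_tool_cam" (4x4, takes a point from camera to tool coordinates, whose origin is the TCP and whose axes are the flange's). Camera axes: x right, y down, z forward; pixel columns grow to the right and rows downward; lengths in m; the calibration is good to about 2 mm. A picture is of the moment at which its call begins: read the wrist's pose just before it. camera_info takes no time and is no camera call.
A pose or a line that the arm cannot do raises robot.Unreachable and nothing moves.
- robot.job_done(): hands the job in, once; it reports no verdict.
Readings, each from a call of its own:
- robot.read_t(): time.
- robot.read_qpos(): joint angles.
- robot.read_qvel(): joint speeds.
- robot.read_effort(): joint torques, N m.
- robot.read_position(): TCP position.
- robot.read_tcp_rot(): TCP orientation.
- robot.read_force(): force on the tool from outside, world axes, zero at the start.
- robot.read_ft_torque(): the same for the moment, N m.
- robot.read_grip_width(): opening from 0.0 (shut) to 1.0 (fully open).
Only numpy, scipy, OpenCV 4.12 (cv2) and the standard library are available. Lean on these libraries where they do the work, as an engineer would, in place of code of your own. Each camera call takes 0.05 s, during which the arm holds its last target. There are 200 camera calls.

## Working session

There is one attempt and no reset: what is moved stays moved. The work goes in short steps, each a Python script; the robot and the scene stay as the last script left them, time stands still between calls to the robot, and variables do not carry over. Pictures are saved under pics/ and viewed, about 8 in all and at most 12, crops included, and the job is handed in when it is done.

```bash
mkdir -p pics; ls; cat > h.py <<'E'
import numpy as np, cv2
from rig import robot
def cam(name):
    i=robot.camera_info(name); f=200/np.tan(np.radians(i['vfov'])/2)
    K=np.array([[f,0,i['cx']],[0,f,i['cy']],[0,0,1]]); D=np.array([i['k1'],0,0,0,0.])
    if 'view' in i: T=np.linalg.inv(np.array(i['view']))
    else:
        W=np.eye(4); W[:3,:3]=robot.read_tcp_rot(); W[:3,3]=robot.read_position(); T=W@np.array(i['T_tool_cam'])
    return K,D,T
def rays(uv,K,D,T):
    n=cv2.undistortPoints(np.float64(uv).reshape(-1,1,2),K,D).reshape(-1,2)
    return np.c_[n,np.ones(len(n))]@T[:3,:3].T
def onplane(uv,z,c):
    d=rays(uv,*c); o=c[2][:3,3]; return o+d*((z-o[2])/d[:,2])[:,None]
def cloud(depth,c):
    v,u=np.mgrid[0:400,0:640]; d=rays(np.c_[u.ravel(),v.ravel()],*c)
    return (c[2][:3,3]+d*depth.reshape(-1,1)).reshape(400,640,3)
def snap(name,tag):
    c=cam(name); p,d=robot.grab_frame(name)
    cv2.imwrite(f'pics/{tag}.png',p[...,::-1]); np.savez(f'pics/{tag}.npz',p=p,d=d,K=c[0],D=c[1],T=c[2]); return p,d,c
def load(tag):
    a=np.load(f'pics/{tag}.npz'); return a['p'],a['d'],(a['K'],a['D'],a['T'])
E
python3 - <<'E'
from h import *
for n in('scene','top'):
    p,d,c=snap(n,n+'0'); print(n,c[2][:3,3].round(3),c[2][:3,2].round(3),c[0][0,0],c[1][0])
print(robot.read_t())
E
```

```text
pics
scene [ 1.237 -0.44   0.542] [-0.733  0.418 -0.537] 375.76573211622315 -0.037902408607421494
top [ 0.505 -0.091  1.103] [ 0.096  0.029 -0.995] 455.45730686311015 -0.08810263024523474
0.1
```

View pics/top0.png

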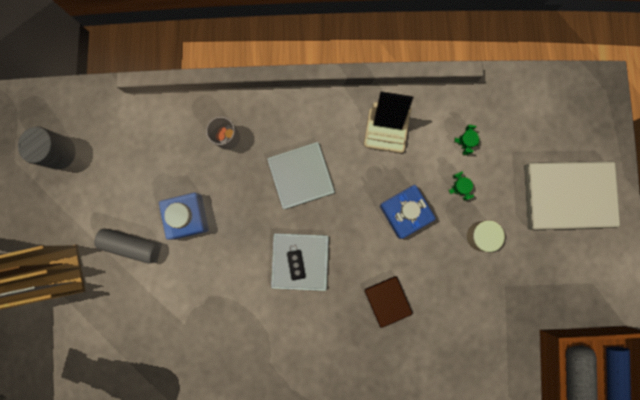

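View pics/scene0.png

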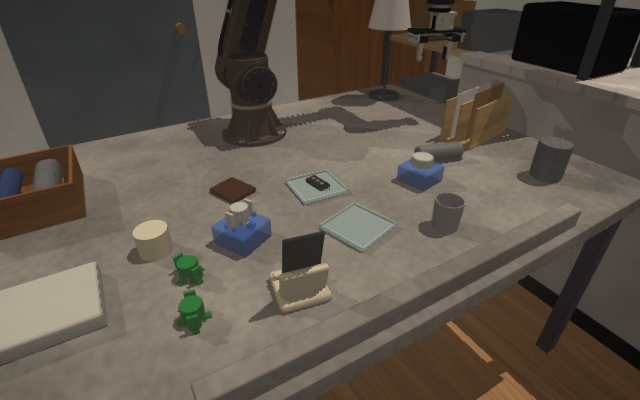

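The top view shows the tabbed cap on the blue box at about (408,211). The empty tray is at (300,175), the coin cup at (222,132), and the plain-capped box at (182,216). Next I measure them.

```bash
python3 - <<'E'
from h import *
p,d,c=load('top0'); P=cloud(d,c); hsv=cv2.cvtColor(p,cv2.COLOR_RGB2HSV)
# blue box
roi=np.zeros((400,640),np.uint8); roi[175:250,370:450]=1
blue=((hsv[...,0]>100)&(hsv[...,0]<130)&(hsv[...,1]>100)&(roi>0)).astype(np.uint8)
ys,xs=np.where(blue); z=P[ys,xs,2]; print('blue z pct',np.percentile(z,[1,10,50,90,99]).round(4))
top=blue*(P[...,2]>0.043)*(P[...,2]<0.057)
cn=max(cv2.findContours(cv2.morphologyEx(blue,cv2.MORPH_CLOSE,np.ones((5,5))),0,2)[0],key=cv2.contourArea)
for nm,m in(('all',blue),('top',top)):
    cc=np.vstack(cv2.findContours(m.astype(np.uint8),0,2)[0])
    w=onplane(cc.reshape(-1,2),0.05,c)
    r=cv2.minAreaRect(np.float32(w[:,:2]*1000)); print(nm,r)
# cap top points
m=(P[...,2]>0.075)&(P[...,2]<0.11)&(roi>0); q=P[m]; print('cap pts',len(q),q.mean(0).round(4),np.percentile(q[:,2],[5,50,95]))
w=q[:,:2]*1000; r=cv2.minAreaRect(np.float32(w));print('cap rect',r)
u=w-w.mean(0); ev,V=np.linalg.eigh(u.T@u/len(u)); print('PCA sd',ev**.5,'major ang',np.degrees(np.arctan2(V[1,1],V[0,1])))
# empty tray
roi=np.zeros((400,640),np.uint8); roi[135:215,260:340]=1
m=((hsv[...,1].astype(int)<45)&(hsv[...,2]>115)&(roi>0)).astype(np.uint8)
cn=max(cv2.findContours(m,0,2)[0],key=cv2.contourArea)
w=onplane(cn.reshape(-1,2),0.014,c); print('tray',cv2.minAreaRect(np.float32(w[:,:2]*1000)), cv2.boundingRect(cn))
print('cup',onplane([[222,132]],0.075,c), 'fob tray',onplane([[300,262]],.01,c))
a=cv2.resize(p[175:250,370:450],None,fx=6,fy=6,interpolation=cv2.INTER_CUBIC)
b=cv2.resize(load('scene0')[0][190:260,200:290],None,fx=5,fy=5,interpolation=cv2.INTER_CUBIC)
o=np.zeros((450,480+300,3),np.uint8); o[:,:480]=a
b=b[:,:300*1] if b.shape[1]<300 else cv2.resize(b,(300,233)); o[:233,480:]=b
cv2.imwrite('pics/crop1.png',o[...,::-1])
E
```

```text
blue z pct [0.0415 0.0471 0.0502 0.0552 0.0643]
all ((567.8400268554688, -253.59593200683594), (93.089111328125, 96.0631332397461), 28.946081161499023)
top ((568.103759765625, -253.91696166992188), (92.79508209228516, 95.29412078857422), 28.76466178894043)
cap pts 364 [ 0.5694 -0.2542  0.0906] [0.08147427 0.0915548  0.09495342]
cap rect ((569.2132568359375, -254.2811279296875), (40.065311431884766, 67.62882995605469), 9.964285850524902)
PCA sd [ 9.27773021 16.98843432] major ang 118.4383064200423
tray ((663.8800659179688, -2.7891769409179688), (134.41665649414062, 133.09249877929688), 16.470922470092773) (267, 142, 67, 68)
cup [[0.76038689 0.17299144 0.075     ]] fob tray [[4.54888738e-01 1.83404821e-05 1.00000000e-02]]
```

View pics/crop1.png

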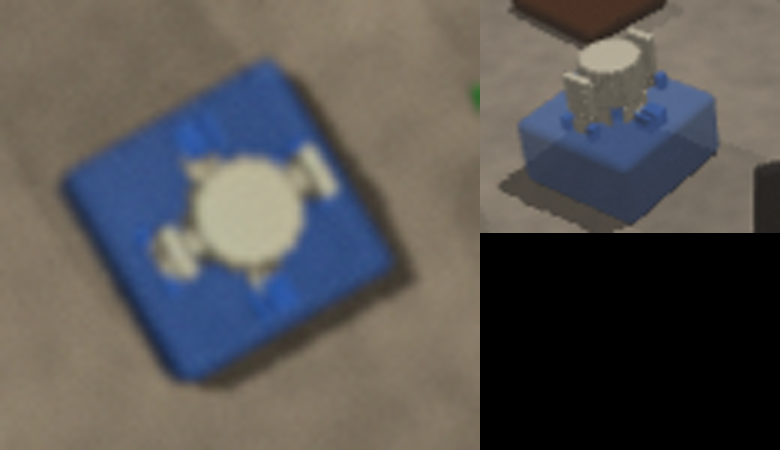

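The tab axis (cap y) points at about 118.6°, square with the box, and the sizes match those given. I'll move above the box with the jaws on the tab axis, choose the wrist branch with room for +40°, and check with the wrist camera.

```bash
cat >> h.py <<'E'
def Rd(phi):  # tool down, jaw axis y at world angle phi (deg)
    a=np.radians(phi); y=np.array([np.cos(a),np.sin(a),0]); z=np.array([0,0,-1.]); return np.c_[np.cross(y,z),y,z]
E
python3 - <<'E'
from h import *
C=np.array([.5685,-.254,0]); best=None
for phi in(118.7,-61.3):
    for z in(.30,.066):
        a=robot.ik(C+[0,0,z],Rd(phi)); b=robot.ik(C+[0,0,z],Rd(phi+40)); print(phi,z,np.round(a,1) if a is not None else a,np.round(b,1) if b is not None else b)
        if z==.3 and a is not None and b is not None:
            m=max(abs(a[5]),abs(b[5]))
            if best is None or m<best[0]: best=(m,phi)
phi=best[1]; print(phi)
p=robot.read_position(); robot.servo_line([p[0],p[1],.32])
robot.goto(C+[0,0,.24],Rd(phi)); print(robot.read_position(),robot.read_t())
snap('wrist','w1')
E
```

```text
118.7 0.3 [ -6.1  13.6   0.4   0.  -76.8 -55.2] [ -6.1  13.6   0.4   0.  -76.8 -15.2]
118.7 0.066 [ -6.1  23.8 -17.3   0.  -48.9 -55.2] [ -6.1  23.8 -17.3   0.  -48.9 -15.2]
-61.3 0.3 [ -6.1  13.6   0.4   0.  -76.8 124.8] [ -6.1  13.6   0.4   0.  -76.8 164.8]
-61.3 0.066 [ -6.1  23.8 -17.3   0.  -48.9 124.8] [ -6.1  23.8 -17.3   0.  -48.9 164.8]
118.7
[ 0.56885686 -0.25340654  0.24004884] 4.2667
```

View pics/w1.png

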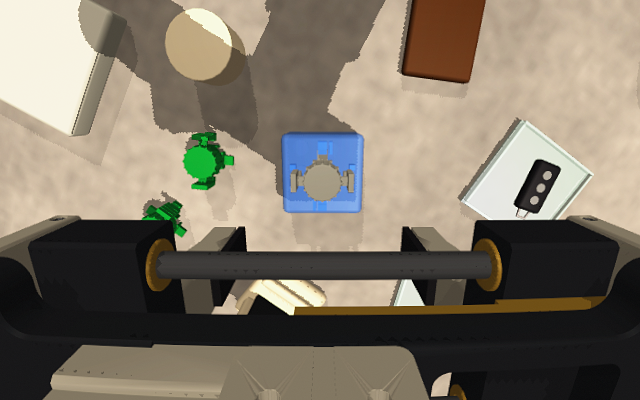

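The wrist view shows the box square in the picture at (322,172), with the cap at (322,181) and its tabs at (295,180) and (350,180) along the jaw axis. I'll measure them.

```bash
python3 - <<'E'
from h import *
p,d,c=load('w1'); P=cloud(d,c); hsv=cv2.cvtColor(p,cv2.COLOR_RGB2HSV)
roi=np.zeros((400,640),np.uint8); roi[115:222,268:380]=1
blue=((hsv[...,0]>95)&(hsv[...,0]<130)&(hsv[...,1]>90)&(roi>0)).astype(np.uint8)
def rect(m,z,nm):
    cc=np.vstack(cv2.findContours(m.astype(np.uint8),0,2)[0]).reshape(-1,2)
    w=onplane(cc,z,c); print(nm,cv2.minAreaRect(np.float32(w[:,:2]*1000)))
z=P[...,2]; print(np.percentile(z[blue>0],[5,50,95]))
top=cv2.morphologyEx((blue>0)*(abs(z-.05)<.006)*np.uint8(1),cv2.MORPH_OPEN,np.ones((3,3)))
rect(top,.05,'box')
cap=((z>.083)&(z<.10)&(roi>0)).astype(np.uint8)
rect(cap,.092,'cap+tabs')
q=P[cap>0]; print('z',np.percentile(q[:,2],[5,50,95]))
u=q[:,:2]-q[:,:2].mean(0); V=np.linalg.eigh(u.T@u)[1]; print('mean',q.mean(0),'ang',np.degrees(np.arctan2(V[1,1],V[0,1]))%180)
core=cv2.morphologyEx(cap,cv2.MORPH_OPEN,np.ones((17,17)))
cc=np.vstack(cv2.findContours(core,0,2)[0]).reshape(-1,2); w=onplane(cc,.092,c); print('disc',cv2.minEnclosingCircle(np.float32(w[:,:2]*1000)))
E
```

```text
[0.04701885 0.05006326 0.06089016]
box ((566.4337158203125, -255.6331787109375), (94.01104736328125, 93.3553237915039), 28.72492027282715)
cap+tabs ((566.3990478515625, -254.88143920898438), (41.39276885986328, 65.13158416748047), 27.180444717407227)
z [0.0892484  0.09208766 0.09329431]
mean [ 0.5663837  -0.25522469  0.09176157] ang 119.14679401918696
disc ((566.7537841796875, -255.50172424316406), 20.949501037597656)
```

```bash
python3 - <<'E'
from h import *
C=np.array([.567,-.2551,0]); R=Rd(118.8)
robot.goto(C+[0,0,.14],R); robot.servo_line(C+[0,0,.0665],speed=.06)
print(robot.read_position(),robot.read_force())
robot.move_gripper(.55); robot.dwell(.3)
print('w',robot.read_grip_width(),robot.read_grip_width()*88,robot.read_force(),robot.read_ft_torque(),robot.read_t())
snap('wrist','w2'); cv2.imwrite('pics/w2c.png',cv2.resize(load('w2')[0][200:400,160:480],(640,400))[...,::-1])
E
```

```text
[ 0.56733635 -0.25514474  0.06697653] [0.20901899 0.22174507 0.17803046]
w 0.6002341038914303 52.82060114244587 [-0.1166018   2.00223259  5.92411546] [0.51618099 0.40387991 0.00639846] 7.1583
```

View pics/w2.png

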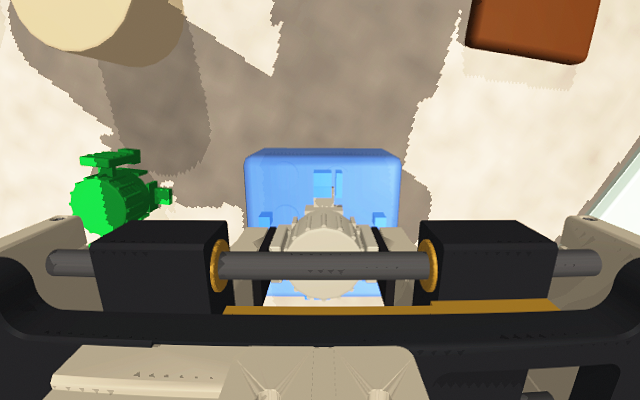

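The fingers hold both paddles with the cap centred at (325,262). The width of 52.8 mm against 54 mm squeezed means both tabs are at their stops. Now I turn by 40°, check, then lift.

```bash
python3 - <<'E'
from h import *
robot.move_gripper(0.0); robot.dwell(.1); print('w',robot.read_grip_width()*88)
q=np.array(robot.read_qpos()); 
for k in range(1,9):
    t=q.copy(); t[5]+=5*k; robot.movej(t)
    print(k*5,np.round(robot.read_force(),1),np.round(robot.read_ft_torque(),2),round(robot.read_grip_width()*88,2))
robot.dwell(.15); print(robot.read_position(),np.array(robot.read_qpos())-q,robot.read_t())
snap('wrist','w3')
E
```

```text
w 52.758095649926844
5 [0.2 0.4 2.5] [ 0.18 -0.05  0.03] 52.64
10 [1.  0.5 3.1] [ 0.08 -0.17  0.09] 52.68
15 [0.2 0.7 2.2] [ 0.07 -0.14 -0.  ] 52.62
20 [ 0.8 -0.1  1.5] [ 0.11 -0.2   0.09] 52.29
25 [0.4 0.3 3.5] [ 0.11 -0.12  0.09] 53.12
30 [-0.3  0.7  2.8] [ 0.1  -0.05  0.03] 52.94
35 [-1.   0.1  1.9] [ 0.07 -0.11  0.04] 52.98
40 [-0.1 -0.1  2.9] [ 0.09 -0.05  0.03] 52.35
[ 0.56714623 -0.255176    0.06708518] [-1.08494852e-03 -3.15663967e-03  2.48424240e-03  1.02923835e-03
  9.70307462e-05  3.98082838e+01] 9.675
```

View pics/w3.png

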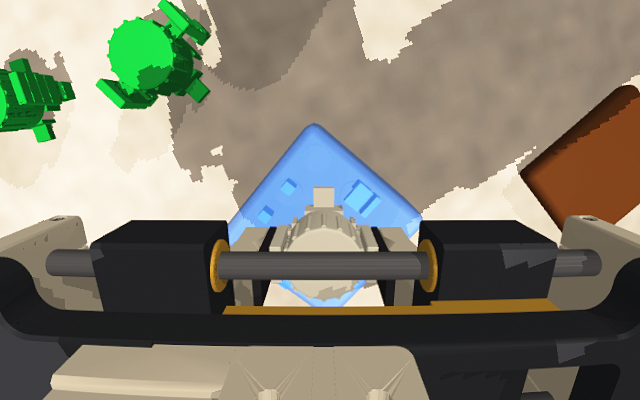

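The lug at (323,197) is clear of the hook and the box has turned 40° relative to the cap, so the cap turned. Lifting.

```bash
python3 - <<'E'
from h import *
p=np.array(robot.read_position())
for z in(.07,.075,.082,.10):
    robot.servo_line([p[0],p[1],z],speed=.04); f=np.array(robot.read_force()); print(z,f.round(1),round(robot.read_grip_width()*88,2))
    if abs(f[2])>25: break
else:
    robot.servo_line([p[0],p[1],.20]); robot.dwell(.1)
    print(robot.read_position(),robot.read_force(),robot.read_t())
    snap('wrist','w4')
E
```

```text
0.07 [-0.   0.5 -0.8] 52.5
0.075 [-0.8 -0.2 -0.9] 52.95
0.082 [ 0.3  0.1 -0.7] 52.9
0.1 [-0.2  0.3 -1.1] 52.69
[ 0.56635388 -0.25496073  0.19848545] [-0.96462962 -0.73870847 -1.82883602] 12.0917
```

View pics/w4.png

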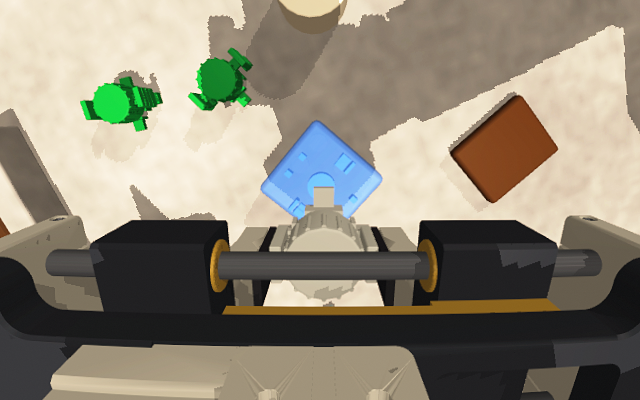

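The cap is in the grip at (322,250), level, and the box neck is bare. Now I carry it to the tray with the jaws on the tray's diagonal and lower it until it touches.

```bash
python3 - <<'E'
from h import *
T=np.array([.663,-.0035,0]); R=Rd(151.5)
robot.goto(T+[0,0,.17],R); robot.servo_line(T+[0,0,.06],speed=.1); robot.servo_line(T+[0,0,.0235],speed=.04); robot.dwell(.1)
f0=np.array(robot.read_force()); print(robot.read_position(),f0.round(2))
z=.0235
while z>.0185:
    z-=.0005; robot.servo_line(T+[0,0,z],speed=.02); robot.dwell(.05); f=np.array(robot.read_force()); print(round(z,4),f.round(2))
    if f[2]-f0[2]>4: break
robot.dwell(.2); print(robot.read_position(),robot.read_grip_width()*88,robot.read_t())
snap('scene','s2'); b=cv2.resize(load('s2')[0][130:290,230:470],(780,520),interpolation=cv2.INTER_CUBIC); cv2.imwrite('pics/s2c.png',b[...,::-1])
E
```

```text
[ 0.66323957 -0.00343725  0.02386828] [ 0.54  0.07 -0.44]
0.023 [ 0.61  0.98 -0.21]
0.0225 [ 0.81 -0.39 -1.04]
0.022 [-0.63  0.04 -0.69]
0.0215 [ 0.2   0.35 -0.37]
0.021 [-0.47  0.82  0.02]
0.0205 [-1.77  0.51  5.07]
[ 0.66311425 -0.00347335  0.02104838] 52.59954981532073 17.6
```

View pics/s2c.png

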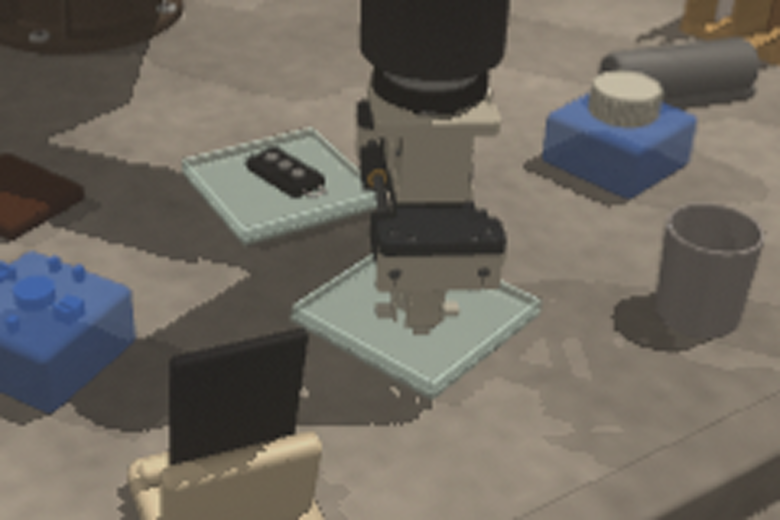

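Contact came at TCP z = 0.0205–0.021, where it was expected. The cap is centred in the empty tray and still held. Now I release, back straight off and check.

```bash
python3 - <<'E'
from h import *
T=np.array([.663,-.0035,0])
robot.move_gripper(1.0); robot.dwell(.2); print(robot.read_grip_width(),robot.read_force())
robot.servo_line(T+[0,0,.10],speed=.05); robot.servo_line(T+[0,0,.26])
p,d,c=snap('wrist','w5'); P=cloud(d,c)
m=((abs(P[...,0]-.663)<.05)&(abs(P[...,1]+.0035)<.05)&(P[...,2]>.04)&(P[...,2]<.056)); q=P[m]
print(len(q),q.mean(0),np.percentile(q[:,2],[5,50,95]))
A=np.c_[q[:,:2]-q[:,:2].mean(0),np.ones(len(q))]; print('top slopes',np.linalg.lstsq(A,q[:,2],rcond=None)[0]); print(robot.read_t())
E
```

```text
0.999118157967816 [0.43781791 0.09130431 0.37120727]
977 [ 0.66198417 -0.00281391  0.0459615 ] [0.04441197 0.04600149 0.04739675]
top slopes [0.00904876 0.01503005 0.0459615 ]
21.65
```

View pics/w5.png

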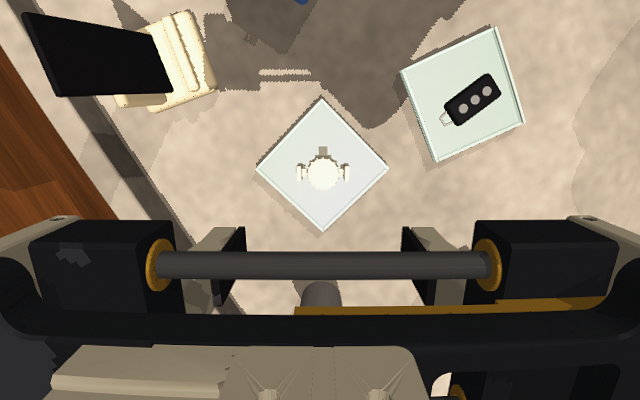

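The cap at (322,172) stands in the middle of the empty tray. Its top is at z = 0.046 m (4 mm floor + 42 mm), it is flat, and the fingers are clear of it.

```bash
python3 -c "
from rig import robot
robot.dwell(.3); robot.job_done()"
```

```text
the job is handed in; nothing more can be done
```

I squeezed both tabs to their stops, turned the cap 39.8° anticlockwise, and lifted it off with no resistance from the hooks. I then carried it to the empty tray, lowered it until it touched the floor (about 5 N), released it and backed off. The job was handed in at about 22 s of the 42 s allowed.

- **Cap position:** the last wrist picture puts the cap within about 2 mm of the tray centre. Its top is at 46.0 mm, exactly the 4 mm floor plus 42 mm, and its tilt is about 1°.
- **Robot and cup:** the fingers are clear of the cap. I did not re-measure the cup at the end, but the arm stayed about 0.2 m from it and it stood upright in the scene picture taken while the cap was being set down.
- **Disagreements:** the top and wrist cameras differed by about 2 mm on the box position, and I used the wrist value. The grip width read 52.8 mm against a nominal 54 mm. Neither caused trouble.

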